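# Demagnetise a ground shaft on the bench demagnetiser

### The arm

A 6-joint arm with a two-finger parallel gripper is mounted at the origin on a cart in front of the work surface, level with it; the furniture and walls round the work are solid. World frame = base frame: x ahead of the robot, y to its left, z up, the work surface at z = 0. Lengths are in m, angles in rad, forces in N, time in s.
With the tool pointing down it reaches from about 0.15 to 0.775 m from the base axis. Payload 6.1 kg.
Tool frame: the origin (TCP) lies on the centre line of the jaws, within the pads' length; the fingertips stand 11 mm ahead of it and the grasp point (between the pads) lies 8 mm behind it (env.tip_extent is the distance from the TCP to the fingertips, in m); x points along the fingers, z is the direction in which the jaws open and shut, and the axes are right-handed (so a half turn about x gives the same grasp; the last joint's range is limited). The gripper opens to 85 mm and grips with 20 to 120 N. Pads are 22 mm wide; open, the fingers measure 114 mm over their backs; the gripper's body (76 mm by 85 mm) begins 54 mm behind the grasp point. The pads swing forward as they close: fully open they stand 13 mm farther back than shut.
Start: joints at [1.12, 0.126, -0.04, 1.405, 0, 1.571], TCP at [0.229, 0.473, 0.242] pointing down, gripper open.
Joint ranges: [-2.72, 2.72], [-0.95, 1.95], [-1.27, 1.35], [-1.78, 2.02], [-1.46, 1.47], [-3.14, 3.14]. Speed limits (rad/s): [2.39, 2.39, 3.01, 3.14, 3.14, 3.14].

### API

Orientations are given as a 3x3 rotation matrix whose columns are the frame's x, y, z axes.
In Python, from bench import env gives the robot as it stands. The module is installed in compiled form; this text tells all that it offers.
- The arm moves only by the tool carry_out, never from a script. Its argument "moves" is a list of rows, each an object of numbers: "dx", "dy", "dz": the shift along the world's x, y, z in units of 25 mm (1.0 is 25 mm); "roll": the turn about the world's z in rad; "hand": the opening, from 0 (shut) to 1 (fully open). A call has 1 to 10 rows; each row is the pose to reach, as a shift and turn from the pose commanded when the call began; what a row does not reach only later rows make up. A row lasts 1/8 s, in which the tool goes at most 62.5 mm and 10.7 degrees, less where a joint would pass 70% of its speed; a pose out of reach is approached as far as the arm can. A call with a gripper value outside its range is refused whole. The fingers move at their own pace and stop on an object; "newtons" is the grip in N (left out, the last holds). Time passes only in rows, so rows that repeat a pose let the fingers close. It gives the time, the measured TCP pose, the force and the opening at its end, in the units of the state.
- env.state(): the state, without advancing time (a new reading comes with each control period).
- env.read_camera(name): name is "scene" or "top"; returns the picture (420x560x3 uint8, red, green, blue); there is no depth.
- env.camera_info(name): a dict with "fovy" (degrees; the focal length in pixels is half the picture's height over the tangent of half this angle, whatever the lens; pixels are square), "cx", "cy" (the principal point, pixels), "eye" and "rotation" of the camera in the world. Camera axes: x right, y up, looking along -z (the intrinsics and any distortion apply to the point x, -y, -z); pixel columns grow to the right and rows downward; lengths in m; the calibration is good to about 2 mm. A picture is of the moment at which its call begins. camera_info takes no time and is no camera call.
- env.finish_job(): hands the job in, once; it reports no verdict.
The state is a dict: "t": time; "qpos": joint angles; "dq": joint speeds; "effort": joint torques, N m; "position": TCP position; "ee_rot": TCP orientation; "ft_force": force on the tool from outside, world axes, zero at the start; "moment": the same for the moment, N m; "finger_gap": finger opening in m.
Only numpy, scipy, OpenCV 4.12 (cv2) and the standard library are available. Lean on these libraries where they do the work, as an engineer would, in place of code of your own. Each camera call takes 0.05 s, during which the arm holds its last target. There are 200 camera calls.

### The job

The steel shaft has come off the magnetic chuck magnetised: flip the demagnetiser's toggle over to the green mark, lay the shaft lengthwise on the entry half of the plate (the half with the yellow arrow, the whole shaft short of the brass strip), and slide it, staying down on the plate and no faster than 15 cm/s, straight across the brass strip until its whole length is past it. Then lay the shaft flat in the grey tray, let go, and last of all flip the toggle back to the red mark; never have the shaft at the demagnetiser while it is switched off, and leave the other things on the bench where they are.

Things in the scene. Friction and masses are not known exactly. Their poses are not given: they have to be found in the camera images.
- toggle (a joint): bat lever of the demagnetiser's toggle switch. 0 = off, leaning 0.38 rad from upright to the unit's -y (red mark); 0.76 = on, leaning 0.38 rad to +y (green mark); the axis is the unit's x. An over-centre spring holds it at both ends: pushed past upright (0.38) it snaps over by itself, ahead of the push; a sideways push near the tip takes about 3 N; the end stops are firm
- toggle_tip (a point): point on the lever's axis 64 mm from its pivot, 4 mm below its rounded end; the lever is 14 mm thick here, tapering to 8 mm at the boot. It lies about 113 mm above the bench when the lever leans
- toggle_pivot (a point): pivot of the toggle, fixed, 54 mm above the bench, axes as the demagnetiser's, 94 mm before (-x) and 35 mm to +y of point pole_gap. The control box at the front of the unit is centred under it: 84 mm along x, 92 along y, top 48 mm above the bench; red mark 31 mm to -y, green mark 31 mm to +y
- pole_gap (a point): centre of the brass strip in the top of the fixed demagnetiser, 55 mm above the bench; the strip, 13 mm wide, runs along x between two bright steel pole plates. Unit axes: y = direction of the pass, from the entry half (-y, yellow arrow) to the exit half (+y); x away from the robot, z up. The flat flush plate reaches 120 mm either way along y, 55 mm along x
- shaft_mid (a point): centre of the loose stepped steel shaft, 140 mm long along its own y axis, widest collar 28 mm, 0.42 kg, lying down; it behaves as a bar of 28 x 28 mm square section, so the centre is 14 mm above whatever it lies on. Its z axis points up at the start, and either end may go first. Grasp it across its axis at the middle
- shaft: the same shaft; origin 14 mm under its centre at the start
- tray_floor (a point): centre of the floor of the grey plastic tray with a black rubber liner, fixed, floor 4 mm above the bench; inside 112 mm along x and 196 mm along y (the long way), walls 4 mm thick, rim 18 mm above the bench. The shaft lies in it lengthwise (along y)
- brush: loose paint brush, 35 x 155 x 10 mm, lying; leave alone (it and the shaft may be in each other's place)
- ring: loose steel ring, 52 mm across, 14 mm high, lying to the right of the demagnetiser; leave alone
- vee: loose black V-block, 40 x 60 x 56 mm, behind; leave alone
- bush: loose flanged brass bush, 48 mm across, 30 mm high, standing behind the demagnetiser; leave alone

How it is judged:
By the outcome, as a careful person would: the job done as asked, in the order asked, and still so for the second after the job is handed in, with the robot touching nothing.
It also fails if it takes over 58 s, if anything falls off the work surface, if the arm or the gripper's body presses on something with over 40 N, if the wrist force passes 120 N, or if a joint passes its speed limit or range.

## Working session

There is one attempt and no reset: what is moved stays moved. The work goes in short steps, Python scripts to look and compute and a tool call to move; the robot and the scene stay as the last step left them, time stands still between calls to the robot, and variables do not carry over. Pictures are saved under pics/ and viewed, about 8 in all and at most 12, crops included, and the job is handed in when it is done.

Besides the shell and the picture viewer there is one more tool, called after "Emit:" as name([rows], argument=value, ...), one row to a line, values as JSON. carry_out: Moves the arm, as the interface text tells. Its arguments: {"type":"object","properties":{"moves":{"type":"array"},"newtons":{"type":"number"}},"required":["moves"]}

```bash
mkdir -p pics; python3 - <<'E'
from bench import env
import cv2, numpy as np
for n in("scene","top"):
    im=env.read_camera(n); cv2.imwrite(f"pics/{n}0.png",im[:,:,::-1]); print(n,env.camera_info(n))
s=env.state(); print(s["t"],s["position"],s["ee_rot"],s["finger_gap"],env.tip_extent)
E
```

```text
scene {'fovy': 48.125961438409036, 'cx': 279.7911888894952, 'cy': 205.12281396158477, 'eye': array([ 0.11084897, -0.26544436,  0.86058037]), 'rotation': array([[ 0.71409978,  0.5339166 , -0.45276326],
       [-0.69977913,  0.56221845, -0.44070351],
       [ 0.01925294,  0.63154056,  0.77510376]])}
top {'fovy': 50.587051523120685, 'cx': 276.67351882970405, 'cy': 212.46888918289523, 'eye': array([0.38174488, 0.1492959 , 1.16063255]), 'rotation': array([[-0.00726409,  0.98263593, -0.18540189],
       [-0.99970638, -0.01142239, -0.02137028],
       [-0.02311694,  0.18519221,  0.98243038]])}
0.1 [0.22858985 0.47226339 0.24159038] [[-6.39880335e-04 -9.00084695e-01  4.35714508e-01]
 [-1.27388098e-03  4.35714978e-01  9.00083794e-01]
 [-9.99998984e-01  2.08974938e-05 -1.42540622e-03]] 0.08576946647991689 0.011
```

View pics/scene0.png

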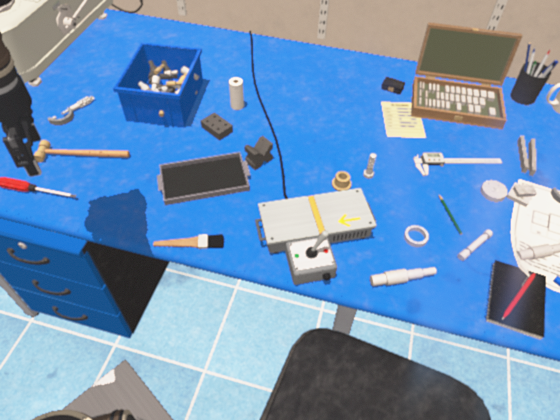

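View pics/top0.png

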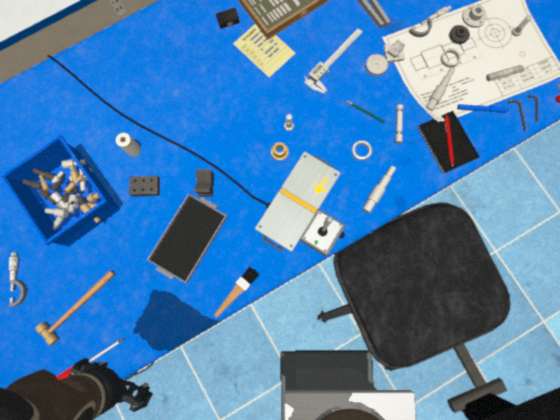

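The scene view shows the demagnetiser at about (315,215), its toggle at (318,245), the shaft at (403,276) and the tray at (204,176). In the top view they are at about (298,200), (323,230), (380,189) and (187,237). The brush is clear of the work.

```bash
cat > h.py <<'E'
import cv2, numpy as np
from bench import env
def ray(n,u,v):
    c=env.camera_info(n); f=210/np.tan(np.radians(c["fovy"])/2)
    return np.array(c["eye"]), c["rotation"]@np.array([(u-c["cx"])/f,-(v-c["cy"])/f,-1])
def onz(n,u,v,z):
    e,d=ray(n,u,v); return e+d*(z-e[2])/d[2]
def proj(n,p):
    c=env.camera_info(n); f=210/np.tan(np.radians(c["fovy"])/2)
    q=c["rotation"].T@(np.array(p)-c["eye"]); return c["cx"]-f*q[0]/q[2], c["cy"]+f*q[1]/q[2]
def tri(a,b):
    (e1,d1),(e2,d2)=ray("scene",*a),ray("top",*b)
    s=np.linalg.lstsq(np.c_[d1,-d2],e2-e1,rcond=None)[0]
    p,q=e1+s[0]*d1,e2+s[1]*d2; return (p+q)/2,np.linalg.norm(p-q)
E
python3 - <<'E'
from h import *
np.set_printoptions(precision=4,suppress=True)
rois={"scene":dict(unit=(250,180,135,110),shaft=(365,260,80,32),tray=(150,145,105,60)),
      "top":dict(unit=(245,145,105,115),shaft=(358,160,45,55),tray=(140,185,95,105))}
for n in rois:
    im=cv2.imread(f"pics/{n}0.png"); hsv=cv2.cvtColor(im,cv2.COLOR_BGR2HSV)
    H,S,V=cv2.split(hsv)
    def comp(m,r):
        x,y,w,h=r; mm=np.zeros_like(m); mm[y:y+h,x:x+w]=m[y:y+h,x:x+w]
        k,l,s,c=cv2.connectedComponentsWithStats(mm); out=[]
        for i in sorted(range(1,k),key=lambda i:-s[i,4])[:3]:
            if s[i,4]<6: continue
            pts=np.argwhere(l==i)[:,::-1].astype(np.float32)
            out.append((s[i,4],c[i],cv2.minAreaRect(pts),cv2.boxPoints(cv2.minAreaRect(pts))))
        return out
    u8=lambda b:(b*255).astype(np.uint8)
    for nm,m,r,z in(("shaft",(S<90)&(V>100),"shaft",.014),("tray",(V<75),"tray",.004),("brass",(H>15)&(H<35)&(S>90)&(V>120),"unit",.055),("green",(H>40)&(H<85)&(S>90),"unit",.048),("red",((H<8)|(H>172))&(S>110),"unit",.048)):
        for a,c,R,b in comp(u8(m),rois[n][r]):
            print(n,nm,a,np.round(c,1),"world",onz(n,*c,z)[:2],"box",np.round(b,0).tolist() if a>30 else "", np.array([onz(n,*p,z)[:2] for p in b]).round(3).tolist() if a>30 else "")
a=cv2.imread("pics/scene0.png")[180:290,250:385]; b=cv2.imread("pics/top0.png")[145:260,245:350]
A=cv2.resize(a,None,fx=3.4,fy=3.4,interpolation=2); B=cv2.resize(b,None,fx=3.1,fy=3.1,interpolation=2)
o=np.zeros((380,800,3),np.uint8); o[:A.shape[0],:A.shape[1]]=A; o[:B.shape[0],465:465+B.shape[1]]=B
cv2.imwrite("pics/c1.png",o)
E
```

```text
scene shaft 754 [400.3 275.6] world [ 0.6549 -0.092 ] box [[369.0, 273.0], [435.0, 263.0], [437.0, 277.0], [371.0, 287.0]] [[0.612, -0.043], [0.734, -0.125], [0.708, -0.148], [0.589, -0.067]]
scene tray 2226 [202.8 176.7] world [0.5368 0.4165] box [[161.0, 169.0], [241.0, 156.0], [245.0, 184.0], [166.0, 197.0]] [[0.478, 0.507], [0.652, 0.407], [0.597, 0.327], [0.433, 0.425]]
scene tray 36 [251.2 156.1] world [0.6715 0.3879] box [[244.0, 153.0], [246.0, 149.0], [257.0, 157.0], [254.0, 161.0]] [[0.664, 0.409], [0.679, 0.415], [0.68, 0.375], [0.665, 0.37]]
scene brass 213 [316.  213.8] world [0.6218 0.1207] box [[308.0, 197.0], [313.0, 195.0], [325.0, 231.0], [319.0, 233.0]] [[0.644, 0.167], [0.656, 0.162], [0.6, 0.076], [0.589, 0.08]]
scene brass 151 [341.2 184.2] world [0.7273 0.1397] box [[333.0, 180.0], [349.0, 180.0], [349.0, 189.0], [333.0, 189.0]] [[0.723, 0.161], [0.75, 0.136], [0.729, 0.118], [0.703, 0.143]]
scene brass 83 [346.3 219.9] world [0.6569 0.0642] box [[338.0, 223.0], [341.0, 213.0], [359.0, 218.0], [356.0, 228.0]] [[0.638, 0.071], [0.663, 0.085], [0.681, 0.048], [0.
[... 631 characters left out ...]
[0.677, 0.351], [0.652, 0.35], [0.653, 0.385]]
top tray 16 [157.4 189.6] world [0.6663 0.4953] box  
top brass 215 [298.2 200.3] world [0.6214 0.1184] box [[279.0, 192.0], [282.0, 187.0], [317.0, 209.0], [315.0, 213.0]] [[0.644, 0.167], [0.656, 0.16], [0.599, 0.07], [0.587, 0.077]]
top brass 132 [279.3 152.4] world [0.7492 0.1653] box [[272.0, 159.0], [272.0, 145.0], [287.0, 145.0], [287.0, 159.0]] [[0.732, 0.184], [0.77, 0.184], [0.769, 0.145], [0.731, 0.146]]
top brass 96 [320.3 186.2] world [0.6574 0.0615] box [[312.0, 185.0], [326.0, 176.0], [332.0, 186.0], [318.0, 194.0]] [[0.661, 0.083], [0.683, 0.046], [0.658, 0.032], [0.636, 0.069]]
top green 7 [316.  241.7] world [0.5158 0.0752] box
```

View pics/c1.png

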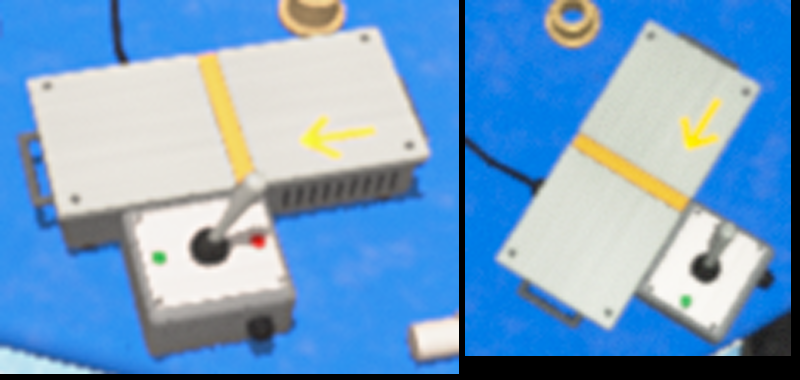

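The crop shows the lever leaning to the red mark, so the unit is off. The yellow arrow half is toward the shaft, so the pass runs left toward the tray. Next I'll refine the yaw and check the lever tip.

```bash
python3 - <<'E'
from h import *
np.set_printoptions(precision=4,suppress=True)
cr=dict(top=[((x-465)/3.1+245,y/3.1+145) for x,y in((650,20),(760,88),(610,328),(497,260))],
 scene=[(x/3.4+250,y/3.4+180) for x,y in((378,28),(430,157),(63,215),(28,82))])
for n in cr:
    P=np.array([onz(n,*p,.055)[:2] for p in cr[n]]); e=P[2]-P[1]+P[3]-P[0]
    print(n,P.tolist(),"c",P.mean(0),"yaw of y",np.degrees(np.arctan2(e[1],e[0])),"L",np.linalg.norm(e)/2,"W",np.linalg.norm(P[1]-P[0]))
print("tip",tri((325,233),(328.9,219.8)))
g=np.array([.6216,.1193])
for yaw in (57,58,59):
    a=np.radians(yaw);X=np.array([np.cos(a),np.sin(a)]);Y=np.array([-X[1],X[0]])
    pv=g-.094*X+.035*Y
    print(yaw,"X",X,"Y",Y,"pivot",pv,"red",pv-.031*Y,"green",pv+.031*Y,"tip off",pv-.0237*Y,"on",pv+.0237*Y,"entry",g-.085*Y,"exit",g+.09*Y)
E
```

```text
top [[0.7507271326364776, 0.09946671108566377], [0.6905660751262797, 0.009635398300594622], [0.4928209059748883, 0.13644345463370885], [0.5489986697553162, 0.22742034566576408]] c [0.6208 0.1182] yaw of y 147.47257267503642 L 0.2368980275594542 W 0.10811576017137499
scene [[0.7512724488692172, 0.09996809075203783], [0.6909510455747859, 0.008322460928761821], [0.49319545604945714, 0.1359077540433971], [0.5488457777610992, 0.22747024509801284]] c [0.6211 0.1179] yaw of y 147.4854156301918 L 0.23728434818676175 W 0.10971596584414849
tip (array([0.5603, 0.0474, 0.1157]), np.float64(0.0013414273517273034))
57 X [0.5446 0.8387] Y [-0.8387  0.5446] pivot [0.5411 0.0595] red [0.567  0.0426] green [0.5151 0.0764] tip off [0.5609 0.0466] on [0.5212 0.0724] entry [0.6929 0.073 ] exit [0.5461 0.1683]
58 X [0.5299 0.848 ] Y [-0.848   0.5299] pivot [0.5421 0.0581] red [0.5684 0.0417] green [0.5158 0.0746] tip off [0.5622 0.0456] on [0.522  0.0707] entry [0.6937 0.0743] exit [0.5453 0.167 ]
59 X [0.515  0.8572] Y [-0.8572  0.515 ] pivot [0.5432 0.0568] red [0.5698 0.0408] green [0.5166 0.0727] tip off [0.5635 0.0445] on [0.5229 0.069 ] entry [0.6945 0.0755] exit [0.5445 0.1657]
```

Emit:
carry_out([
  {"dx": 2,"dy": -2.4,"dz": 0,"roll": -0.12,"hand": 0},
  {"dx": 3.5,"dy": -4.3,"roll": -0.12,"hand": 0,"dz": 0},
  {"dx": 5.2,"dy": -6.4,"roll": -0.12,"hand": 0,"dz": 0},
  {"dx": 7,"dy": -8.5,"roll": -0.12,"hand": 0,"dz": 0},
  {"dx": 8.7,"dy": -10.6,"roll": -0.12,"hand": 0,"dz": 0},
  {"dx": 10.4,"dy": -12.7,"roll": -0.12,"hand": 0,"dz": 0},
  {"dx": 12.1,"dy": -14.8,"roll": -0.12,"hand": 0,"dz": 0},
  {"dx": 13.5,"dy": -16.6,"roll": -0.12,"hand": 0,"dz": 0},
  {"dx": 14.7,"dy": -18,"roll": -0.12,"hand": 0,"dz": 0},
  {"dx": 14.7,"dy": -18,"roll": -0.12,"hand": 0,"dz": 0},
], newtons=40)

```text
t: 1.35
position: [0.5976, 0.0196, 0.2409]
ee_rot: [[-0.002, -0.839, 0.543], [-0.0, 0.543, 0.839], [-1.0, 0.001, -0.001]]
ft_force: [0.4, 0.2, -0.2]
finger_gap: -0.0
```

Emit:
carry_out([
  {"dx": 0,"dy": 0,"dz": -2.4},
  {"dx": 0,"dy": 0,"dz": -4.4},
  {"dx": 0,"dy": 0,"dz": -5.2},
  {"dx": 0,"dy": 0,"dz": -5.2},
  {"dx": -0.5,"dy": 0.33,"dz": -5.2},
  {"dx": -0.9,"dy": 0.59,"dz": -5.2},
  {"dx": -1.3,"dy": 0.85,"dz": -5.2},
  {"dx": -1.7,"dy": 1.1,"dz": -5.2},
  {"dx": -2.05,"dy": 1.33,"dz": -5.2},
  {"dx": -2.05,"dy": 1.33,"dz": -5.2},
])

```text
schema error: expected keys dx, dy, dz, roll, hand
```

```bash
python3 - <<'E'
from bench import env
s=env.state(); print(s["position"],s["ft_force"])
E
```

```text
[0.59759177 0.01964898 0.24092446] [ 0.39734334  0.21162781 -0.16631802]
```

Emit:
carry_out([
  {"dx": 0,"dy": 0,"dz": -2.4,"roll": 0,"hand": 0},
  {"dx": 0,"dy": 0,"dz": -4.4,"roll": 0,"hand": 0},
  {"dx": 0,"dy": 0,"dz": -5.2,"roll": 0,"hand": 0},
  {"dx": 0,"dy": 0,"dz": -5.2,"roll": 0,"hand": 0},
  {"dx": -0.5,"dy": 0.33,"dz": -5.2,"roll": 0,"hand": 0},
  {"dx": -0.9,"dy": 0.59,"dz": -5.2,"roll": 0,"hand": 0},
  {"dx": -1.3,"dy": 0.85,"dz": -5.2,"roll": 0,"hand": 0},
  {"dx": -1.7,"dy": 1.1,"dz": -5.2,"roll": 0,"hand": 0},
  {"dx": -2.05,"dy": 1.33,"dz": -5.2,"roll": 0,"hand": 0},
  {"dx": -2.05,"dy": 1.33,"dz": -5.2,"roll": 0,"hand": 0},
])

```text
t: 2.6
position: [0.5437, 0.0563, 0.1119]
ee_rot: [[-0.001, -0.842, 0.54], [0.0, 0.54, 0.842], [-1.0, 0.001, -0.001]]
ft_force: [0.0, -0.4, -0.1]
finger_gap: 0.0004
```

Emit:
carry_out([
  {"dx": 0.6,"dy": -0.4,"dz": 0,"roll": 0,"hand": 0},
  {"dx": 0.8,"dy": -0.5,"dz": 2,"roll": 0,"hand": 0},
  {"dx": 1.4,"dy": -1.5,"dz": 3.5,"roll": 0,"hand": 0.3},
  {"dx": 2.6,"dy": -3.2,"dz": 3.5,"roll": 0,"hand": 0.7},
  {"dx": 3.8,"dy": -5,"dz": 3,"roll": -0.02,"hand": 0.7},
  {"dx": 4.4,"dy": -6,"dz": 2,"roll": -0.02,"hand": 0.7},
  {"dx": 4.4,"dy": -6,"dz": 1,"roll": -0.02,"hand": 0.7},
  {"dx": 4.4,"dy": -6,"dz": 1,"roll": -0.02,"hand": 0.7},
])

```text
t: 3.6
position: [0.6543, -0.0955, 0.1342]
ee_rot: [[-0.005, -0.83, 0.558], [0.001, 0.558, 0.83], [-1.0, 0.005, -0.002]]
ft_force: [-0.5, 0.7, 0.6]
finger_gap: 0.0594
```

```bash
python3 - <<'E'
from h import *
s=env.state(); print(s["t"],s["position"],s["ee_rot"][:,2],s["finger_gap"])
a=env.read_camera("scene")[170:300,240:450,::-1]; b=env.read_camera("top")[130:260,240:420,::-1]
A=cv2.resize(a,None,fx=2,fy=2,interpolation=2); B=cv2.resize(b,None,fx=2,fy=2,interpolation=2)
cv2.imwrite("pics/c2.png",np.hstack([A,B]))
E
```

```text
3.6 [ 0.65431831 -0.09547465  0.13418722] [ 0.55829806  0.82963747 -0.00222237] 0.059447582741794215
```

View pics/c2.png

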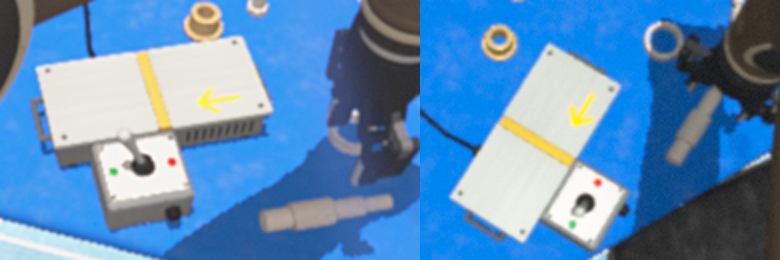

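The picture shows the lever now leaning to the green mark, with the shaft and ring undisturbed. Next is lowering and grasping.

Emit:
carry_out([
  {"dx": 0.2,"dy": 0,"dz": -1.5,"roll": 0,"hand": 0.7},
  {"dx": 0.2,"dy": 0,"dz": -3,"roll": 0,"hand": 0.7},
  {"dx": 0.2,"dy": 0,"dz": -4.2,"roll": 0,"hand": 0.7},
  {"dx": 0.2,"dy": 0,"dz": -4.75,"roll": 0,"hand": 0.7},
  {"dx": 0.2,"dy": 0,"dz": -4.75,"roll": 0,"hand": 0.7},
  {"dx": 0.2,"dy": 0,"dz": -4.75,"roll": 0,"hand": 0.2},
  {"dx": 0.2,"dy": 0,"dz": -4.75,"roll": 0,"hand": 0.1},
  {"dx": 0.2,"dy": 0,"dz": -4.75,"roll": 0,"hand": 0.1},
  {"dx": 0.2,"dy": 0,"dz": -4.75,"roll": 0,"hand": 0.1},
  {"dx": 0.2,"dy": 0,"dz": -4.75,"roll": 0,"hand": 0.1},
], newtons=60)

```text
t: 4.95
position: [0.661, -0.0947, 0.0207]
ee_rot: [[0.003, -0.83, 0.557], [-0.001, 0.557, 0.83], [-1.0, -0.003, 0.001]]
ft_force: [-1.8, -0.8, 5.7]
finger_gap: 0.0266
```

Emit:
carry_out([
  {"dx": 0,"dy": 0,"dz": 0.3,"roll": 0,"hand": 0.1},
  {"dx": 0,"dy": 0,"dz": 1.5,"roll": 0,"hand": 0.1},
  {"dx": 0,"dy": 0,"dz": 3,"roll": 0,"hand": 0.1},
  {"dx": 0,"dy": 0,"dz": 4.8,"roll": 0.02,"hand": 0.1},
  {"dx": 0.3,"dy": 1.5,"dz": 5.5,"roll": 0.02,"hand": 0.1},
  {"dx": 0.7,"dy": 3.3,"dz": 5.5,"roll": 0.02,"hand": 0.1},
  {"dx": 1,"dy": 5,"dz": 5.5,"roll": 0.02,"hand": 0.1},
  {"dx": 1.3,"dy": 6.3,"dz": 5.5,"roll": 0.02,"hand": 0.1},
  {"dx": 1.3,"dy": 6.7,"dz": 5.5,"roll": 0.02,"hand": 0.1},
  {"dx": 1.3,"dy": 6.7,"dz": 5.5,"roll": 0.02,"hand": 0.1},
])

```text
t: 6.2
position: [0.6921, 0.0737, 0.1557]
ee_rot: [[-0.001, -0.842, 0.539], [-0.0, 0.539, 0.842], [-1.0, 0.001, -0.001]]
ft_force: [0.2, -0.3, -4.3]
finger_gap: 0.0263
```

```bash
python3 - <<'E'
from h import *
s=env.state(); print(s["t"],s["position"],s["ee_rot"][:,2],s["finger_gap"],s["ft_force"],s["moment"])
a=env.read_camera("scene")[130:260,240:440,::-1]; b=env.read_camera("top")[80:240,240:400,::-1]
A=cv2.resize(a,(400,260),interpolation=2); B=cv2.resize(b,(400,400),interpolation=2)
o=np.zeros((400,800,3),np.uint8); o[:260,:400]=A; o[:,400:]=B
cv2.imwrite("pics/c3.png",o)
E
```

```text
6.2 [0.69209106 0.07368126 0.15573232] [ 5.39395759e-01  8.42051975e-01 -8.28597594e-04] 0.026304224482423512 [ 0.23800915 -0.32755209 -4.2614946 ] [-0.03575993  0.01277213 -0.00052151]
```

View pics/c3.png

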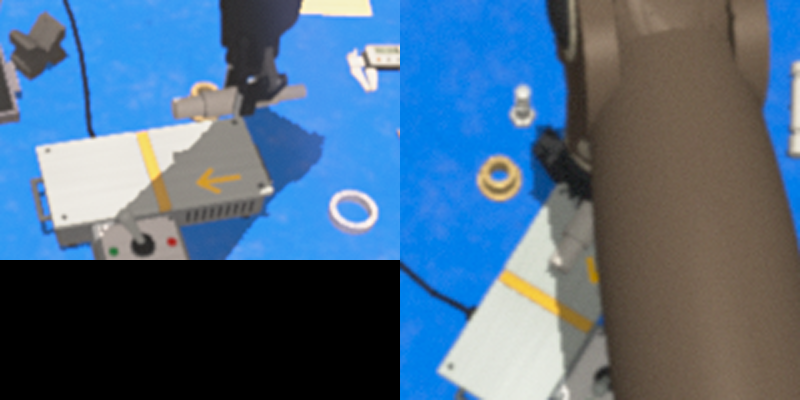

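```bash
python3 - <<'E'
from h import *
Y=np.array([-.8425,.539]);X=np.array([.539,.8425])
p=[onz("scene",u,v,.149)[:2] for u,v in((326.5,183),(393,176.5))]
print([((q-[.6921,.0737])@Y, (q-[.6921,.0737])@X) for q in p])
q=np.array([.6921,.0737])-[.621,.1185]; print(q@X,q@Y)
E
```

```text
[(np.float64(0.0695115311890214), np.float64(0.004733222625635185)), (np.float64(-0.07071753192266424), np.float64(-0.0037237879129700564))]
0.0005789000000000349 -0.08404895000000004
```

Emit:
carry_out([
  {"dx": 0,"dy": 0,"dz": -1,"roll": 0,"hand": 0.1},
  {"dx": 0,"dy": 0,"dz": -2,"roll": 0,"hand": 0.1},
  {"dx": 0,"dy": 0,"dz": -2.7,"roll": 0,"hand": 0.1},
  {"dx": 0,"dy": 0,"dz": -2.7,"roll": 0,"hand": 0.1},
])

```text
t: 6.8
position: [0.6914, 0.0723, 0.0869]
ee_rot: [[-0.003, -0.841, 0.541], [-0.0, 0.541, 0.841], [-1.0, 0.002, -0.002]]
ft_force: [0.1, 0.9, -3.4]
finger_gap: 0.0266
```

Emit:
carry_out([
  {"dx": 0,"dy": 0,"dz": -0.2,"roll": 0,"hand": 0.1},
  {"dx": 0,"dy": 0,"dz": -0.4,"roll": 0,"hand": 0.1},
  {"dx": 0,"dy": 0,"dz": -0.4,"roll": 0,"hand": 0.1},
])

```text
t: 7.18
position: [0.6924, 0.0733, 0.0785]
ee_rot: [[-0.0, -0.842, 0.54], [-0.0, 0.54, 0.842], [-1.0, -0.0, -0.0]]
ft_force: [-0.2, 1.0, -4.1]
finger_gap: 0.0264
```

Emit:
carry_out([
  {"dx": 0,"dy": 0,"dz": -0.08,"roll": 0,"hand": 0.1},
  {"dx": 0,"dy": 0,"dz": -0.16,"roll": 0,"hand": 0.1},
  {"dx": 0,"dy": 0,"dz": -0.16,"roll": 0,"hand": 0.1},
])

```text
t: 7.55
position: [0.6927, 0.0734, 0.0757]
ee_rot: [[0.001, -0.842, 0.54], [0.0, 0.54, 0.842], [-1.0, -0.001, 0.001]]
ft_force: [-3.8, -0.8, 3.1]
finger_gap: 0.0265
```

Emit:
carry_out([
  {"dx": 0,"dy": 0,"dz": -0.04,"roll": 0,"hand": 0.1},
  {"dx": -0.17,"dy": 0.109,"dz": -0.04,"roll": 0,"hand": 0.1},
  {"dx": -0.5,"dy": 0.32,"dz": -0.04,"roll": 0,"hand": 0.1},
  {"dx": -0.84,"dy": 0.537,"dz": -0.04,"roll": 0,"hand": 0.1},
  {"dx": -1.18,"dy": 0.755,"dz": -0.04,"roll": 0,"hand": 0.1},
  {"dx": -1.52,"dy": 0.972,"dz": -0.04,"roll": 0,"hand": 0.1},
  {"dx": -1.86,"dy": 1.19,"dz": -0.04,"roll": 0,"hand": 0.1},
  {"dx": -2.2,"dy": 1.407,"dz": -0.04,"roll": 0,"hand": 0.1},
  {"dx": -2.54,"dy": 1.625,"dz": -0.04,"roll": 0,"hand": 0.1},
  {"dx": -2.88,"dy": 1.842,"dz": -0.04,"roll": 0,"hand": 0.1},
])

```text
t: 8.8
position: [0.623, 0.119, 0.0757]
ee_rot: [[0.007, -0.841, 0.541], [-0.001, 0.541, 0.841], [-1.0, -0.006, 0.003]]
ft_force: [5.5, -2.5, 4.9]
finger_gap: 0.0264
```

Emit:
carry_out([
  {"dx": -0.34,"dy": 0.2175,"dz": 0,"roll": 0,"hand": 0.1},
  {"dx": -0.68,"dy": 0.435,"dz": 0,"roll": 0,"hand": 0.1},
  {"dx": -1.02,"dy": 0.6525,"dz": 0,"roll": 0,"hand": 0.1},
  {"dx": -1.36,"dy": 0.87,"dz": 0,"roll": 0,"hand": 0.1},
  {"dx": -1.7,"dy": 1.0875,"dz": 0,"roll": 0,"hand": 0.1},
  {"dx": -2.04,"dy": 1.305,"dz": 0,"roll": 0,"hand": 0.1},
  {"dx": -2.38,"dy": 1.5225,"dz": 0,"roll": 0,"hand": 0.1},
  {"dx": -2.72,"dy": 1.74,"dz": 0,"roll": 0,"hand": 0.1},
  {"dx": -3.0,"dy": 1.92,"dz": 0,"roll": 0,"hand": 0.1},
  {"dx": -3.0,"dy": 1.92,"dz": 0,"roll": 0,"hand": 0.1},
])

```text
t: 10.05
position: [0.5473, 0.1678, 0.0756]
ee_rot: [[0.005, -0.842, 0.54], [0.001, 0.54, 0.842], [-1.0, -0.004, 0.003]]
ft_force: [1.3, -1.3, 8.3]
finger_gap: 0.0267
```

```bash
python3 - <<'E'
from h import *
s=env.state(); p=s["position"]; Y=np.array([-.8425,.539]);X=np.array([.539,.8425])
q=p[:2]-[.621,.1185]; print(p,q@X,q@Y,s["ft_force"])
a=env.read_camera("scene")[130:280,140:400,::-1]
cv2.imwrite("pics/c4.png",cv2.resize(a,None,fx=3,fy=3,interpolation=2))
im=cv2.imread("pics/top0.png"); 
# tray outer rim (z=.018) via non-blue mask
hsv=cv2.cvtColor(im,cv2.COLOR_BGR2HSV)
for n,r in(("top",(140,185,95,105)),("scene",(150,145,100,60))):
    hsv=cv2.cvtColor(cv2.imread(f"pics/{n}0.png"),cv2.COLOR_BGR2HSV); x,y,w,h=r
    m=np.zeros((420,560),np.uint8); m[y:y+h,x:x+w]=((hsv[...,1]<120)[y:y+h,x:x+w])*255
    k,l,st,c=cv2.connectedComponentsWithStats(m); i=1+np.argmax(st[1:,4])
    b=cv2.boxPoints(cv2.minAreaRect(np.argwhere(l==i)[:,::-1].astype(np.float32)))
    P=np.array([onz(n,*t,.018)[:2] for t in b]); print(n,P.round(3).tolist(),P.mean(0))
E
```

```text
[0.54726166 0.16780187 0.07564697] 0.0017918651503715938 0.08869825765014773 [ 1.34857832 -1.26176666  8.34758055]
top [[0.471, 0.516], [0.697, 0.384], [0.629, 0.278], [0.408, 0.413]] [0.55090399 0.39775789]
scene [[0.471, 0.529], [0.686, 0.413], [0.599, 0.288], [0.404, 0.4]] [0.53998394 0.40737596]
```

View pics/c4.png

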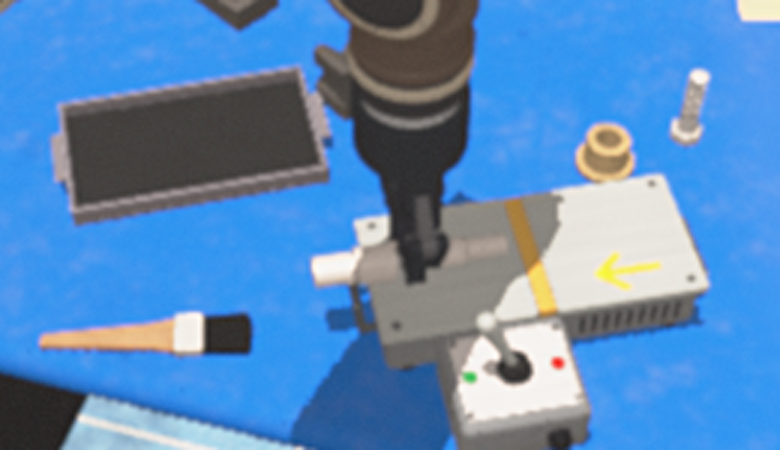

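Emit:
carry_out([
  {"dx": -0.2,"dy": 0.13,"dz": 0,"roll": 0,"hand": 0.1},
  {"dx": -0.42,"dy": 0.27,"dz": 0,"roll": 0,"hand": 0.1},
  {"dx": -0.42,"dy": 0.27,"dz": 0,"roll": 0,"hand": 0.1},
  {"dx": -0.42,"dy": 0.27,"dz": 0.4,"roll": 0,"hand": 0.1},
  {"dx": -0.42,"dy": 0.27,"dz": 1.5,"roll": 0,"hand": 0.1},
  {"dx": -0.42,"dy": 0.27,"dz": 3,"roll": 0,"hand": 0.1},
  {"dx": -0.42,"dy": 0.27,"dz": 3,"roll": 0,"hand": 0.1},
])

```text
t: 10.98
position: [0.5362, 0.1747, 0.1512]
ee_rot: [[0.004, -0.842, 0.54], [0.002, 0.54, 0.842], [-1.0, -0.003, 0.004]]
ft_force: [1.0, 0.5, -4.4]
finger_gap: 0.0264
```

```bash
python3 - <<'E'
from h import *
P=np.array([onz("scene",x/3+140,y/3+130,.018)[:2] for x,y in((58,103),(300,68),(328,176),(76,209))])
e=P[0]-P[1]+P[3]-P[2]
print(P.round(3).tolist(),P.mean(0),np.degrees(np.arctan2(e[1],e[0])),np.linalg.norm(e)/2,np.linalg.norm(P[1]-P[2]))
Y=np.array([-.8425,.539]); print("end", (onz("scene",507/3+140,245/3+130,.069)[:2]-[.621,.1185])@Y)
s=env.state(); print(s["position"],s["ft_force"])
E
```

```text
[[0.478, 0.511], [0.65, 0.406], [0.586, 0.299], [0.422, 0.408]] [0.53395783 0.40620502] 147.44222201275005 0.19917154715777893 0.12411271157868972
end 0.017890590277928876
[0.5362477  0.17467989 0.15120057] [ 1.02622463  0.46660748 -4.35434972]
```

Emit:
carry_out([
  {"dx": 0,"dy": 1.5,"dz": 0,"roll": 0,"hand": 0.1},
  {"dx": 0,"dy": 3.2,"dz": 0,"roll": 0,"hand": 0.1},
  {"dx": 0,"dy": 5,"dz": 0,"roll": 0,"hand": 0.1},
  {"dx": 0,"dy": 6.8,"dz": 0,"roll": 0,"hand": 0.1},
  {"dx": 0,"dy": 8.4,"dz": 0,"roll": 0,"hand": 0.1},
  {"dx": 0,"dy": 9.4,"dz": 0,"roll": 0,"hand": 0.1},
  {"dx": 0,"dy": 9.4,"dz": -1.6,"roll": 0,"hand": 0.1},
  {"dx": 0,"dy": 9.4,"dz": -3.2,"roll": 0,"hand": 0.1},
  {"dx": 0,"dy": 9.4,"dz": -4.4,"roll": 0,"hand": 0.1},
  {"dx": 0,"dy": 9.4,"dz": -4.4,"roll": 0,"hand": 0.1},
])

```text
t: 12.22
position: [0.5321, 0.4071, 0.0336]
ee_rot: [[-0.007, -0.842, 0.54], [-0.005, 0.54, 0.842], [-1.0, 0.003, -0.008]]
ft_force: [-0.0, 0.6, -2.9]
finger_gap: 0.0265
```

Emit:
carry_out([
  {"dx": 0,"dy": 0,"dz": 0,"roll": 0,"hand": 0.1},
  {"dx": 0,"dy": 0,"dz": -0.2,"roll": 0,"hand": 0.1},
  {"dx": 0,"dy": 0,"dz": -0.4,"roll": 0,"hand": 0.1},
  {"dx": 0,"dy": 0,"dz": -0.4,"roll": 0,"hand": 0.1},
])

```text
t: 12.72
position: [0.5349, 0.409, 0.0284]
ee_rot: [[-0.0, -0.841, 0.54], [-0.0, 0.54, 0.841], [-1.0, 0.0, -0.0]]
ft_force: [0.4, -0.9, -3.7]
finger_gap: 0.0265
```

Emit:
carry_out([
  {"dx": 0,"dy": 0,"dz": -0.16,"roll": 0,"hand": 0.1},
  {"dx": 0,"dy": 0,"dz": -0.16,"roll": 0,"hand": 0.1},
  {"dx": 0,"dy": 0,"dz": -0.14,"roll": 0,"hand": 0.4},
  {"dx": 0,"dy": 0,"dz": -0.1,"roll": 0,"hand": 0.55},
  {"dx": 0,"dy": 0,"dz": -0.1,"roll": 0,"hand": 0.55},
  {"dx": 0,"dy": 0,"dz": 0.3,"roll": 0,"hand": 0.55},
  {"dx": 0,"dy": 0,"dz": 1.5,"roll": 0,"hand": 0.55},
  {"dx": 0,"dy": 0,"dz": 3.5,"roll": 0,"hand": 0.55},
  {"dx": 0,"dy": 0,"dz": 6,"roll": 0,"hand": 0.3},
  {"dx": 0,"dy": 0,"dz": 8,"roll": 0,"hand": 0},
])

```text
t: 13.98
position: [0.535, 0.4091, 0.2323]
ee_rot: [[0.002, -0.841, 0.54], [0.002, 0.54, 0.841], [-1.0, -0.001, 0.003]]
ft_force: [0.6, -0.0, 0.3]
finger_gap: 0.0113
```

Emit:
carry_out([
  {"dx": -0.2,"dy": -1.5,"dz": 0.3,"roll": 0,"hand": 0},
  {"dx": -0.5,"dy": -3.4,"dz": 0.3,"roll": 0,"hand": 0},
  {"dx": -0.8,"dy": -5.4,"dz": 0.3,"roll": 0,"hand": 0},
  {"dx": -1.1,"dy": -7.4,"dz": 0.3,"roll": 0,"hand": 0},
  {"dx": -1.4,"dy": -9.4,"dz": 0.3,"roll": 0,"hand": 0},
  {"dx": -1.7,"dy": -11.2,"dz": 0.3,"roll": 0,"hand": 0},
  {"dx": -1.96,"dy": -12.6,"dz": 0.3,"roll": 0,"hand": 0},
  {"dx": -1.96,"dy": -12.6,"dz": 0.3,"roll": 0,"hand": 0},
  {"dx": -1.96,"dy": -12.6,"dz": 0.3,"roll": 0,"hand": 0},
])

```text
t: 15.1
position: [0.4862, 0.0943, 0.2367]
ee_rot: [[0.001, -0.841, 0.541], [0.001, 0.541, 0.841], [-1.0, -0.001, 0.001]]
ft_force: [-0.0, 0.3, 0.4]
finger_gap: 0.0002
```

```bash
python3 - <<'E'
from h import *
s=env.state(); print(s["position"],s["finger_gap"])
a=env.read_camera("scene")[130:290,140:400,::-1]
cv2.imwrite("pics/c5.png",cv2.resize(a,None,fx=3,fy=3,interpolation=2))
E
```

```text
[0.48621598 0.09434321 0.23672738] 0.00024992003784615524
```

View pics/c5.png

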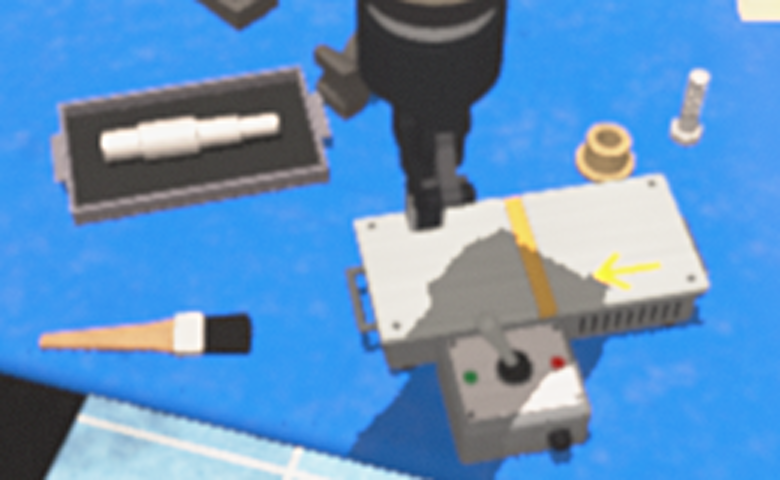

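The shaft lies flat in the tray (crop 100–280, 137) and the lever is still at green. Now I'll flip it back to red.

Emit:
carry_out([
  {"dx": 0,"dy": 0,"dz": -2.4,"roll": 0,"hand": 0},
  {"dx": 0,"dy": 0,"dz": -4.2,"roll": 0,"hand": 0},
  {"dx": 0,"dy": 0,"dz": -5,"roll": 0,"hand": 0},
  {"dx": 0,"dy": 0,"dz": -5,"roll": 0,"hand": 0},
  {"dx": 0.5,"dy": -0.32,"dz": -5,"roll": 0,"hand": 0},
  {"dx": 0.9,"dy": -0.58,"dz": -5,"roll": 0,"hand": 0},
  {"dx": 1.3,"dy": -0.83,"dz": -5,"roll": 0,"hand": 0},
  {"dx": 1.7,"dy": -1.09,"dz": -5,"roll": 0,"hand": 0},
  {"dx": 2.1,"dy": -1.34,"dz": -5,"roll": 0,"hand": 0},
  {"dx": 2.1,"dy": -1.34,"dz": -5,"roll": 0,"hand": 0},
])

```text
t: 16.4
position: [0.5394, 0.0598, 0.1108]
ee_rot: [[0.0, -0.841, 0.541], [-0.0, 0.541, 0.841], [-1.0, -0.0, -0.0]]
ft_force: [-0.8, -0.6, -0.2]
finger_gap: -0.0001
```

Emit:
carry_out([
  {"dx": -0.6,"dy": 0.4,"dz": 0,"roll": 0,"hand": 0},
  {"dx": -1.2,"dy": 0.8,"dz": 0.5,"roll": 0,"hand": 0},
  {"dx": -2,"dy": 1.3,"dz": 2.5,"roll": 0,"hand": 0},
  {"dx": -3,"dy": 2.5,"dz": 4.5,"roll": 0,"hand": 0},
  {"dx": -4,"dy": 4,"dz": 6,"roll": 0,"hand": 0},
  {"dx": -4.5,"dy": 5,"dz": 6,"roll": 0,"hand": 0},
  {"dx": -4.5,"dy": 5,"dz": 6,"roll": 0,"hand": 0},
  {"dx": -4.5,"dy": 5,"dz": 6,"roll": 0,"hand": 0},
])

```text
t: 17.4
position: [0.4252, 0.1855, 0.2613]
ee_rot: [[0.0, -0.842, 0.539], [-0.0, 0.539, 0.842], [-1.0, -0.0, -0.0]]
ft_force: [0.3, 0.1, 0.1]
finger_gap: -0.0002
```

```bash
python3 - <<'E'
from h import *
s=env.state(); print(s["t"],s["position"],s["ft_force"])
a=env.read_camera("scene")[130:300,140:440,::-1]
cv2.imwrite("pics/c6.png",cv2.resize(a,None,fx=2.6,fy=2.6,interpolation=2))
E
```

```text
17.4 [0.42522192 0.1855082  0.26127619] [0.33256827 0.12394174 0.14438939]
```

View pics/c6.png

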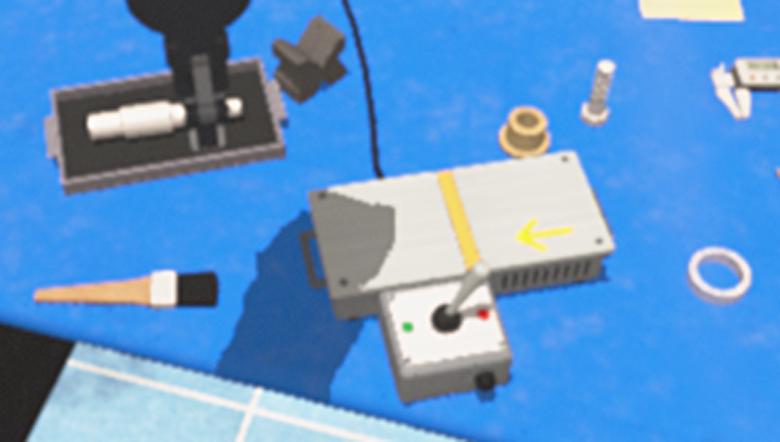

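The lever is back at the red mark, the shaft is in the tray and everything else is in place. The arm is clear at z = 0.26 m.

```bash
python3 -c "
from bench import env
print(env.finish_job())"
```

```text
the job is handed in; nothing more can be done
None
```

The job is done and handed in at about 17.5 s of the 58 s allowed; `finish_job` gave no verdict.

- **Toggle on:** I flipped it to the green mark first, and a picture confirmed it before the shaft went near the unit.
- **Pass:** I laid the shaft on the entry half with its front end about 7 mm short of the brass strip. I then slid it across at a commanded 8 cm/s or so. The force readings (3–8 N upward, against about −4 N when it hung free) showed it stayed pressed on the plate. I lifted it only once its rear end was clear: a picture put that end about 11 mm past the strip's edge, and I slid it about 13 mm further.
- **Tray and toggle off:** I laid the shaft in the tray, let go, and flipped the toggle back to red last.

**Last checks:** the final picture shows the lever at red, the shaft flat in the tray, and the brush, ring, V-block and bush where they appeared at the start. The arm was clear of everything, with the wrist force near zero.

**Disagreements:**
- A rough colour mask of the tray put its centre up to 16 mm off, so I used the rim corners instead; they gave the outer size to within about 5 mm.
- While holding the shaft, the gripper read 26.5 mm instead of 28 mm.
- At the grasp the tool stood about 5 mm higher than aimed, with 5.7 N of upward contact. I allowed for that height on the plate and in the tray.

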